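# Lock the label roll and date stamp away in the bench bay

### The job

At label changeover, put the date stamp and the label roll inside the low open-topped steel bay, both standing upright on the bench as they do now; the roll is too wide to grip, so push it in through the open gate. Then push the gate shut, without slamming it, until its sprung latch snaps in behind the strike and the gate stays closed. Leave the tub, the tally counter and the scoop where they are.

Things in the scene. Friction and masses are not known exactly. Their poses are not given: they have to be found in the camera images.
- bay: Low open-topped bay of bare steel sheet, fixed; things in it stand on the bench. Origin: on the bench at the centre of its plan. x points from the gate (front, x = -107 mm) to the back wall, y to the hinge side. Inside: 150 mm wide (y -75 to 75), from the shut gate's inner face (x = -103) to the back wall (x = 102). Walls 5 mm thick, 62 mm high; 3 mm high feet along the sides out to y = +-102.
- strike (a point): Middle of the fixed strike plate beside the gate's free end, 32 mm above the bench; its bracket is 50 mm high and, in the bay's frame, fills x -120 to -70, y -105 to -79 mm.
- gate_hinge (a point): Point on the gate's upright hinge axis, 29 mm above the bench; in the bay's frame at x = -107, y = +83 mm.
- gate_push (a point): Point on the gate's outer face, 95 mm from the hinge axis, 29 mm above the bench: bare steel to push on. The outer face looks along this point's -x; the gate runs from the hinge along its -y: 158 mm long, 8 mm thick, from 3 to 58 mm high. Push 30 to 110 mm from the hinge.
- latch_case (a point): Middle of the latch case on the gate's outer face, 138 mm from the hinge (it spans 120 to 155 mm) and 32 mm above the bench; it stands 14 mm out from the gate's middle plane, its knob 19 mm.
- gate (a joint): Gate angle in rad: 0 shut, grows as it swings outward, 1.9 fully open; seen from above it shuts counter-clockwise. It stays where it is left (light friction). It meets the latch at about 0.12 and must be pushed on to 0 (a push of 10 to 18 N at gate_push) for the latch to snap in. Latched it stays below 0.03.
- bolt (a joint): Sprung bevelled latch bolt in the gate's free end (its nose stands 12 mm out past the end, to 170 mm from the hinge), in m: 0 fully out, up to 0.012 pressed in. The bevel faces into the bay, so it rides over the strike as the gate shuts, is pressed in by about 8 mm and springs back to 0 behind the strike.
- roll_center (a point): Centre of the white label roll, a cylinder standing on end, 92 mm in diameter and 52 mm high, about 0.16 kg, this point 26 mm above its foot. Treat it as solid (the core hole cannot be entered). It slides when pushed low down.
- stamp_grip (a point): Centre of the date stamp's round black grip, 82 mm above its foot. The stamp stands upright, 100 mm high, about 0.12 kg; grip 34 mm in diameter, 63 to 100 mm high, on a thin neck over a frame 28 x 46 mm in plan (46 along this point's y). The grip does not plunge. At first it stands before the bay, in the way of gate and roll.
- roll: The label roll again; origin at the centre of its foot.
- stamp: The date stamp again; origin at the centre of its foot.
- tub: Bystander: small white round tub, 70 mm wide, 45 mm high; origin at the centre of its foot.
- counter: Bystander: tally counter lying on its back, 68 x 55 mm, 24 mm high; origin under its middle.
- scoop: Bystander: steel scoop, 206 x 60 mm, 32 mm high, lying along its own y axis; origin under its middle.
Mind the look-alikes: they are no part of the job. There is more than one size of the stamp; the job needs the smallest.

How it is judged:
By the outcome, as a careful person would: the job done as asked, in the order asked, and still so for the second after the job is handed in, with the robot touching nothing.
It also fails if it takes over 72 s, if anything falls off the work surface, if the arm or the gripper's body presses on something with over 40 N, if the wrist force passes 120 N, or if a joint passes its speed limit or range.

### The arm

A 6-joint arm with a two-finger parallel gripper is mounted at the origin on a cart in front of the work surface, level with it; the furniture and walls round the work are solid. World frame = base frame: x ahead of the robot, y to its left, z up, the work surface at z = 0. Lengths are in m, angles in rad, forces in N, time in s.
With the tool pointing down it reaches from about 0.375 to 0.975 m from the base axis. Payload 3.8 kg.
Tool frame: the origin (TCP) lies at the very end of the fingers, on their centre line; the grasp point (between the pads) lies 19 mm behind it; z points along the fingers, y is the line along which they close (so a half turn about z gives the same grasp; the last joint's range is limited). The gripper opens to 85 mm and grips with 20 to 120 N. Pads are 22 mm wide; open, the fingers measure 114 mm over their backs; the gripper's body (76 mm by 85 mm) begins 54 mm behind the grasp point. The pads swing forward as they close: fully open they stand 13 mm farther back than shut.
Start: joints at [1.114, 0.264, 1.604, -0, 1.274, -0.037], TCP at [0.275, 0.616, 0.231] pointing down, gripper open.
Joint ranges: [-2.63, 2.63], [-0.94, 2.18], [0.31, 2.57], [-1.31, 4.45], [0, 2.66], [-2.55, 2.55]. Speed limits (rad/s): [2.57, 2.57, 3.14, 3.14, 3.14, 3.14].

### API

Orientations are given as a rotation vector (axis times angle).
In Python, from workcell import read_state, read_camera, calibration, finish_job gives the robot as it stands.
- The arm moves only by the tool step_arm, never from a script. Its argument "commands" is a list of rows, each an object of numbers: "fingers": the gripper's target within -1 to 1 (shut at 1, half-way at 0, fully open at -1); "dx", "dy", "dz": the shift along the tool's x, y, z in m; "roll": the turn about the tool's z in degrees. In form: [{"fingers": .., "dx": .., "dy": .., "dz": .., "roll": ..}, ...]. A call has 1 to 8 rows; each row is the pose to reach, as a shift and turn from the pose commanded when the call began, along the tool's axes at that moment; what a row does not reach only later rows make up. A row lasts 1/8 s, in which the tool goes at most 62.5 mm and 10.7 degrees, less where a joint would pass 70% of its speed; a pose out of reach is approached as far as the arm can. A call with a gripper value outside its range is refused whole. The fingers move at their own pace and stop on an object; "squeeze" is the grip in N (left out, the last holds). Time passes only in rows, so rows that repeat a pose let the fingers close. It gives the time, the measured TCP pose, the force, the opening and the grip force at its end, in the units of the state.
- read_state(): the state, without advancing time (a new reading comes with each control period).
- read_camera(name): name is "scene" or "side" or "wrist"; returns (picture, depth): 400x640x3 uint8, blue, green, red; 400x640 float32, m along the optical axis (not along the pixel's ray), 0 where there is no reading.
- calibration(name): a dict with "intrinsics" (3x3 intrinsics, pixels), "world_to_cam" (4x4, takes a point from world to camera coordinates). Camera axes: x right, y up, looking along -z (the intrinsics and any distortion apply to the point x, -y, -z); pixel columns grow to the right and rows downward; lengths in m; the calibration is good to about 2 mm. A picture is of the moment at which its call begins: read the wrist's pose just before it. calibration takes no time and is no camera call; for the wrist camera it gives the pose at the moment of the call.
- finish_job(): hands the job in; it is judged then, once.
The state is a dict: "time": time; "q": joint angles; "joint_vel": joint speeds; "joint_torque": joint torques, N m; "tool_pos": TCP position; "tcp_rot": TCP orientation; "wrist_force": force on the tool from outside, world axes, zero at the start; "torque": the same for the moment, N m; "width": opening from 0.0 (shut) to 1.0 (fully open); "grip_force": force on a finger pad.
Only numpy, scipy, OpenCV 4.12 (cv2) and the standard library are available. Lean on these libraries where they do the work, as an engineer would, in place of code of your own. Each camera call takes 0.05 s, during which the arm holds its last target. There are 200 camera calls.

## Working session

There is one attempt and no reset: what is moved stays moved. The work goes in short steps, Python scripts to look and compute and a tool call to move; the robot and the scene stay as the last step left them, time stands still between calls to the robot, and variables do not carry over. Pictures are saved under pics/ and viewed, at most 12 in all, crops included, and the job is handed in when it is done.

Besides the shell and the picture viewer there is one more tool, called after "Request:" as name(argument=value, ...), one argument or row to a line, values as JSON. step_arm: Moves the arm, as the interface text tells. Its arguments: {"type":"object","properties":{"commands":{"type":"array","items":{"type":"object","properties":{"fingers":{"type":"number"},"dx":{"type":"number"},"dy":{"type":"number"},"dz":{"type":"number"},"roll":{"type":"number"}}}},"squeeze":{"type":"number"}},"required":["commands"]}

```bash
mkdir -p pics
cat > h.py <<'E'
import numpy as np,cv2
from workcell import *
def snap(n,fn):
    c=calibration(n); im,d=read_camera(n); cv2.imwrite(f'pics/{fn}.png',im); np.savez(f'pics/{fn}.npz',im=im,d=d,K=c['intrinsics'],T=c['world_to_cam']); return im,d
def load(fn): return np.load(f'pics/{fn}.npz')
def ray(f,u,v,z):
    K,T=f['K'],f['T']; r=np.linalg.inv(K)@[u,v,1]; r=np.array([r[0],-r[1],-r[2]])
    R=T[:3,:3]; o=-R.T@T[:3,3]; w=R.T@r; return o+w*(z-o[2])/w[2]
def cloud(f):
    K,T,d=f['K'],f['T'],f['d']; v,u=np.mgrid[:400,:640]; r=np.stack([u,v,np.ones_like(u)],-1)@np.linalg.inv(K).T
    p=r*d[...,None]*[1,-1,-1]; return (p-T[:3,3])@T[:3,:3]
E
python3 - <<'E'
from h import *
a,_=snap('scene','scene0'); b,_=snap('side','side0'); snap('wrist','wrist0')
print(calibration('scene').keys()); s=read_state(); print(s['tool_pos'],s['tcp_rot'],s['wrist_force'],s['time'])
for n in('scene','side'):
  T=calibration(n)['world_to_cam'];print(n,-T[:3,:3].T@T[:3,3],calibration(n)['intrinsics'])
E
```

```text
dict_keys(['intrinsics', 'world_to_cam'])
[0.27486313 0.61589204 0.23024819] [-6.54497997e-01 -3.07221632e+00  2.62902838e-03] [-0.19346724 -0.26225927 -0.41385743] 0.15
scene [-0.22664928 -1.24595625  1.01415934] [[480.13421241   0.         312.12882352]
 [  0.         480.13421241 200.11542028]
 [  0.           0.           1.        ]]
side [0.55257852 1.28830442 0.76278113] [[450.51988151   0.         321.35996653]
 [  0.         450.51988151 196.7505599 ]
 [  0.           0.           1.        ]]
```

View pics/scene0.png

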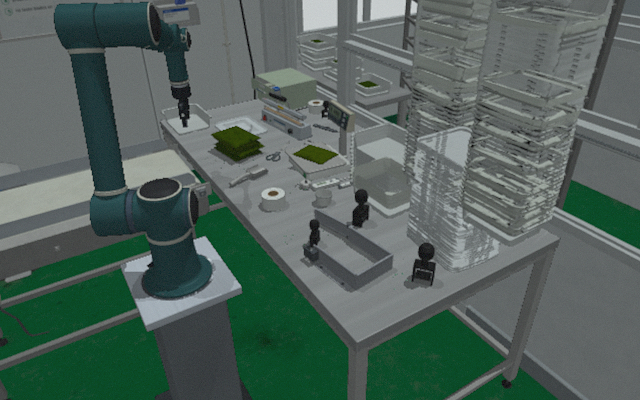

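View pics/side0.png

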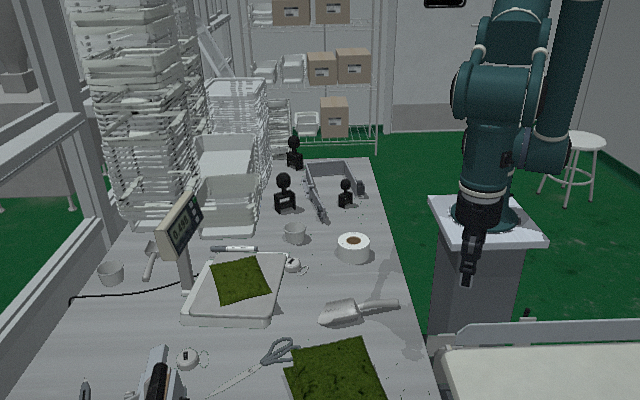

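The scene picture shows the bay at about (350,245), the small stamp at (314,232) and the roll at (273,199). The side picture shows the stamp at (346,192), the roll at (353,248), and the bay behind the stamp. I'll enlarge both views.

Run:
```python
from h import *
a=load('scene0')['im'][170:310,245:445]; b=load('side0')['im'][145:270,270:390]
a=cv2.resize(a,None,fx=4,fy=4,interpolation=2); b=cv2.resize(b,None,fx=4.8,fy=4.8,interpolation=2)
cv2.imwrite('pics/ca.png',a);cv2.imwrite('pics/cb.png',b);print(a.shape,b.shape)
```

```text
(560, 800, 3) (600, 576, 3)
```

View pics/ca.png

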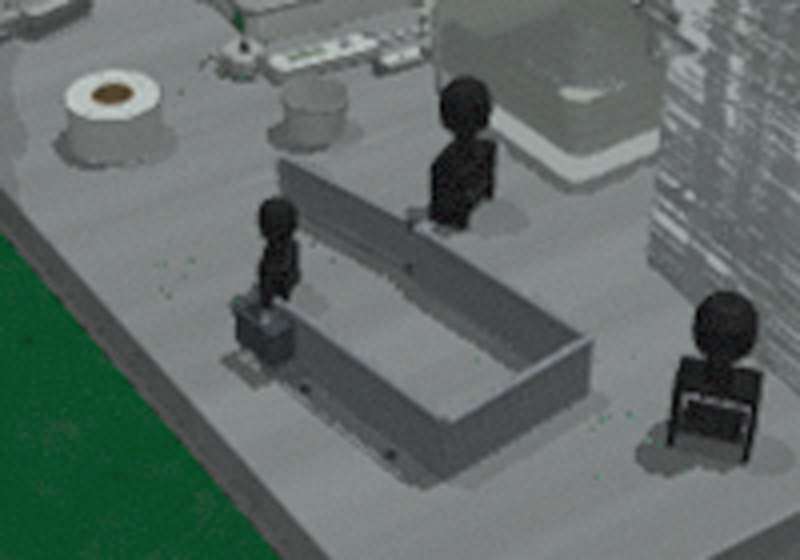

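View pics/cb.png

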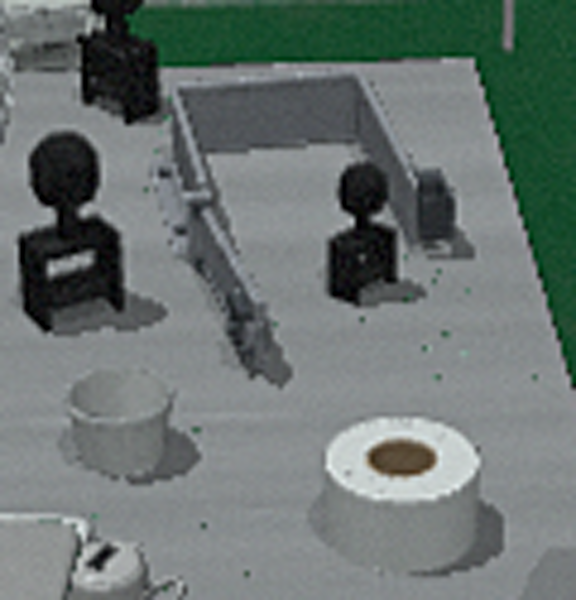

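Both crops show the gate open, swung out past 90° on the far (+x) side. The small stamp stands before the bay mouth and the roll lies beyond it. In the side crop they are at about (362,190) and (402,458). I'll triangulate from these pixels.

Run:
```python
from h import *
A=load('scene0');B=load('side0')
S=lambda u,v,z:ray(A,245+u/4,170+v/4,z).round(4)[:2]
D=lambda u,v,z:ray(B,270+u/4.8,145+v/4.8,z).round(4)[:2]
print('roll',S(113,95,.052),D(402,458,.052))
print('grip',S(278,219,.082),D(363,188,.082))
print('back near',S(447,420,.062),D(360,76,.062));print('back far',S(592,342,.062),D(175,88,.062))
print('hinge',D(195,200,.06)); print('gate end',S(282,160,.058),D(240,325,.058),D(262,340,.058))
print('strike br top',S(265,305,.05),D(435,178,.05))
print('tub',S(317,85,.045),D(122,390,.045))
for n,f in(('A',A),('B',B)):
  P=cloud(f); m=(P[...,2]>.045)&(P[...,2]<.075)&(P[...,0]>.3)&(P[...,0]<.75)&(P[...,1]>-.5)&(P[...,1]<.3)
  q=(f['im'].astype(int).max(-1)<45)
  g=P[(P[...,2]>.065)&(P[...,2]<.105)&q]; 
  r=P[(abs(P[...,2]-.052)<.006)&(f['im'].min(-1)>150)&(P[...,1]<.5)&(P[...,1]>-.2)&(P[...,0]<.7)]
  print(n,'roll top',len(r),r.min(0).round(3) if len(r) else'',r.max(0).round(3)if len(r) else'')
  # wall tops
  k=P[m&~q]; I=np.zeros((400,400),np.uint8)
```

```text
roll [0.4549 0.2044] [0.449  0.2033]
grip [ 0.4572 -0.0987] [ 0.4504 -0.1037]
back near [ 0.4406 -0.3663] [ 0.4349 -0.3547]
back far [ 0.5904 -0.3526] [ 0.5873 -0.3409]
hinge [ 0.5715 -0.137 ]
gate end [0.5269 0.0086] [0.5424 0.0473] [0.5285 0.0679]
strike br top [ 0.4072 -0.1586] [ 0.3902 -0.1827]
tub [0.6365 0.1213] [0.6193 0.1038]
A roll top 157 [0.409 0.158 0.048] [0.502 0.25  0.058]
B roll top 346 [0.406 0.128 0.048] [0.675 0.404 0.058]
```

Request:
step_arm(
  commands=[
    {"dx": -0.035,"dy": -0.045,"fingers": -1},
    {"dx": -0.07,"dy": -0.09},
    {"dx": -0.105,"dy": -0.135},
    {"dx": -0.14,"dy": -0.18},
    {"dx": -0.175,"dy": -0.225},
    {"dx": -0.21,"dy": -0.27},
    {"dx": -0.245,"dy": -0.315},
    {"dx": -0.28,"dy": -0.36},
  ],
)

```text
invalid input
```

Request:
step_arm(
  commands=[
    {"dx": -0.025,"dy": -0.032,"roll": 8},
    {"dx": -0.05,"dy": -0.064,"roll": 17},
    {"dx": -0.075,"dy": -0.096,"roll": 26},
    {"dx": -0.1,"dy": -0.128,"roll": 35},
    {"dx": -0.125,"dy": -0.16,"roll": 44},
    {"dx": -0.15,"dy": -0.192,"roll": 53},
    {"dx": -0.175,"dy": -0.222,"roll": 61},
    {"dx": -0.175,"dy": -0.222,"roll": 61},
  ],
)

```text
invalid input
```

Run:
```python
from h import *
snap('wrist','w1'); s=read_state(); print(s['time'],s['tool_pos'],s['tcp_rot'],s['q'])
T=load('w1')['T'];print(-T[:3,:3].T@T[:3,3],T[:3,:3])
```

```text
0.2 [0.27491797 0.61600354 0.23046132] [-6.54536902e-01 -3.07228758e+00  2.04856318e-03] [ 1.11409535e+00  2.64445411e-01  1.60483349e+00  2.68255959e-05
  1.27366527e+00 -3.68944009e-02]
[0.20059547 0.64876938 0.3738879 ] [[ 0.40859423  0.91271386 -0.00203932]
 [-0.86557033  0.38677874 -0.31810409]
 [-0.28954925  0.13174067  0.9480536 ]]
```

View pics/w1.png

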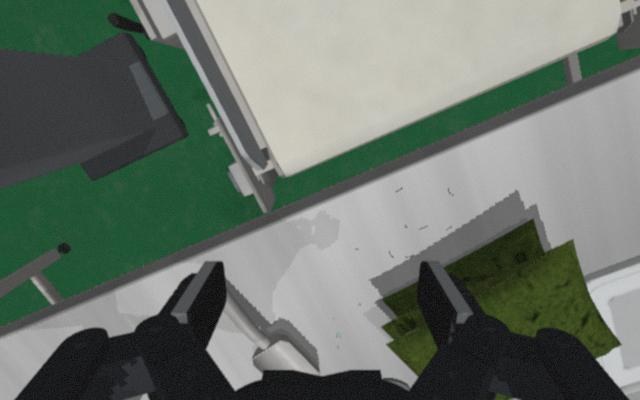

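The moves were refused, so this picture only shows the fingers over the start area. I'll give every key in each row.

Request:
step_arm(
  commands=[
    {"fingers": -1,"dx": -0.035,"dy": -0.045,"dz": 0,"roll": 0},
    {"fingers": -1,"dx": -0.07,"dy": -0.09,"dz": 0,"roll": 0},
    {"fingers": -1,"dx": -0.105,"dy": -0.135,"dz": 0,"roll": 0},
    {"fingers": -1,"dx": -0.14,"dy": -0.18,"dz": 0,"roll": 0},
    {"fingers": -1,"dx": -0.175,"dy": -0.225,"dz": 0,"roll": 0},
    {"fingers": -1,"dx": -0.21,"dy": -0.27,"dz": 0,"roll": 0},
    {"fingers": -1,"dx": -0.245,"dy": -0.315,"dz": 0,"roll": 0},
    {"fingers": -1,"dx": -0.28,"dy": -0.36,"dz": 0,"roll": 0},
  ],
  squeeze=40,
)

```text
time: 1.2
tool_pos: [0.3841, 0.1718, 0.2314]
tcp_rot: [0.654, 3.072, 0.001]
wrist_force: [1.2, -0.5, -0.1]
width: 1.001
grip_force: 0.0
```

Request:
step_arm(
  commands=[
    {"fingers": -1,"dx": -0.025,"dy": -0.032,"dz": 0,"roll": 8},
    {"fingers": -1,"dx": -0.05,"dy": -0.064,"dz": 0,"roll": 17},
    {"fingers": -1,"dx": -0.075,"dy": -0.096,"dz": 0,"roll": 26},
    {"fingers": -1,"dx": -0.1,"dy": -0.128,"dz": 0,"roll": 35},
    {"fingers": -1,"dx": -0.125,"dy": -0.16,"dz": 0,"roll": 44},
    {"fingers": -1,"dx": -0.15,"dy": -0.192,"dz": 0,"roll": 53},
    {"fingers": -1,"dx": -0.175,"dy": -0.222,"dz": 0,"roll": 61},
    {"fingers": -1,"dx": -0.175,"dy": -0.222,"dz": 0,"roll": 61},
  ],
)

```text
time: 2.2
tool_pos: [0.4537, -0.1026, 0.2312]
tcp_rot: [2.128, 2.311, -0.001]
wrist_force: [-0.4, 0.7, 0.0]
width: 1.002
grip_force: 0.0
```

Run:
```python
from h import *
snap('wrist','w1'); s=read_state(); print(s['time'],s['tool_pos'],s['tcp_rot'],s['q'])
```

```text
2.25 [ 0.45322652 -0.10123917  0.23102139] [-2.12448807e+00 -2.31311824e+00  1.64565743e-04] [-2.73644603e-01 -1.42779770e-01  2.03438114e+00  3.29153723e-04
  1.25083924e+00 -3.58711492e-01]
```

View pics/w1.png

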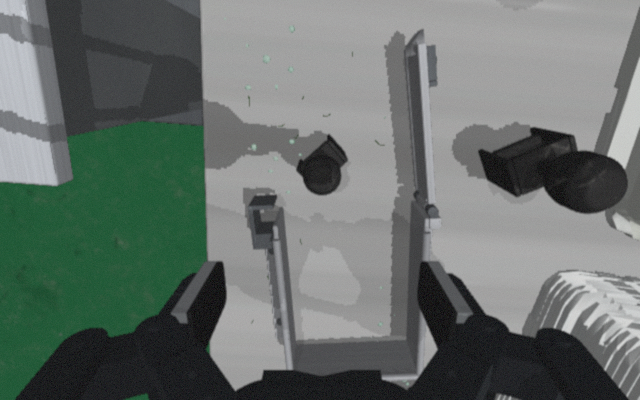

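The stamp grip is at (321,175), with the gate running from the hinge (430,208) to its tip (415,38). The bay wall tops start at (276,215) and (418,205), and the back wall top is at row ~372.

Run:
```python
from h import *
f=load('w1'); im=f['im'];P=cloud(f)
m=((im.max(-1)<60)&(P[...,2]>.066)&(P[...,2]<.105)).astype(np.uint8); m[:,:280]=0;m[:,360:]=0;m[215:]=0
c=max(cv2.findContours(m,0,1)[0],key=cv2.contourArea);(u,v),r=cv2.minEnclosingCircle(c);print('grip px',u,v,r,ray(f,u,v,.082), 'cloud mean',P[m>0].mean(0),P[m>0].min(0),P[m>0].max(0))
mb=((im.max(-1)<70)).astype(np.uint8); mb[:,:280]=0;mb[:,360:]=0;mb[205:]=0
fr=P[(mb>0)&(P[...,2]>.02)&(P[...,2]<.055)]; print('frame',len(fr),cv2.minAreaRect(fr[:,:2].astype(np.float32)*1000))
def top(lo,hi,x0,x1,y0,y1):
    q=P[(P[...,2]>lo)&(P[...,2]<hi)&(P[...,0]>x0)&(P[...,0]<x1)&(P[...,1]>y0)&(P[...,1]<y1)][:,:2]
    l=cv2.fitLine(q.astype(np.float32),cv2.DIST_HUBER,0,.01,.01).ravel(); return len(q),l,q.min(0).round(3),q.max(0).round(3)
print('near wall',top(.058,.066,.40,.46,-.34,-.15))
print('far wall',top(.058,.066,.54,.61,-.34,-.15))
print('gate',top(.050,.062,.5,.62,-.12,.08))
print('back?',top(.055,.066,.45,.56,-.37,-.33))
print('strike',top(.045,.053,.36,.42,-.2,-.1))
for n,u,v,z in(('hinge',430,208,.058),('tip',415,38,.058),('strike',263,200,.05),('bigstamp',588,182,.12)):print(n,ray(f,u,v,z))
```

```text
grip px 321.5 174.13157653808594 19.653785705566406 [ 0.45362035 -0.09894683  0.082     ] cloud mean [ 0.45316722 -0.09510819  0.09602523] [ 0.43672346 -0.11281664  0.07721764] [ 0.46939656 -0.08181625  0.102861  ]
frame 502 ((453.64141845703125, -98.36589050292969), (44.861812591552734, 26.966766357421875), 46.4449577331543)
near wall (1031, array([ 0.1338432 , -0.9910025 ,  0.42266306, -0.247954  ], dtype=float32), array([ 0.409, -0.34 ]), array([ 0.438, -0.163]))
far wall (747, array([ 0.12799846, -0.9917744 ,  0.5770901 , -0.24536759], dtype=float32), array([ 0.562, -0.339]), array([ 0.594, -0.15 ]))
gate (1677, array([ 0.22352362, -0.97469854,  0.5413816 , -0.02481392], dtype=float32), array([ 0.527, -0.12 ]), array([0.569, 0.018]))
back? (102, array([ 0.99038446,  0.1383423 ,  0.54483163, -0.34863538], dtype=float32), array([ 0.471, -0.359]), array([ 0.56 , -0.345]))
strike (691, array([ 0.19191429, -0.9814117 ,  0.39288887, -0.16784777], dtype=float32), array([ 0.382, -0.196]), array([ 0.418, -0.143]))
hinge [ 0.56575484 -0.13142377  0.058     ]
tip [0.52425578 0.0214449  0.058     ]
strike [ 0.39687873 -0.13951842  0.05      ]
bigstamp [ 0.66262322 -0.07814073  0.12      ]
```

Request:
step_arm(
  commands=[
    {"fingers": -1,"dx": 0.0025,"dy": 0,"dz": 0.05,"roll": 0},
    {"fingers": -1,"dx": 0.0025,"dy": 0,"dz": 0.1,"roll": 0},
    {"fingers": -1,"dx": 0.0025,"dy": 0,"dz": 0.14,"roll": 0},
    {"fingers": -1,"dx": 0.0025,"dy": 0,"dz": 0.167,"roll": 0},
    {"fingers": -1,"dx": 0.0025,"dy": 0,"dz": 0.167,"roll": 0},
    {"fingers": 1,"dx": 0.0025,"dy": 0,"dz": 0.167,"roll": 0},
    {"fingers": 1,"dx": 0.0025,"dy": 0,"dz": 0.167,"roll": 0},
    {"fingers": 1,"dx": 0.0025,"dy": 0,"dz": 0.167,"roll": 0},
  ],
  squeeze=40,
)

```text
time: 3.25
tool_pos: [0.4542, -0.0983, 0.0657]
tcp_rot: [2.122, 2.314, 0.002]
wrist_force: [-4.1, -1.1, 13.8]
width: 0.377
grip_force: 33.0
```

Request:
step_arm(
  commands=[
    {"fingers": 1,"dx": 0,"dy": 0,"dz": 0,"roll": 0},
    {"fingers": 1,"dx": 0,"dy": 0,"dz": 0,"roll": 0},
  ],
)

```text
time: 3.5
tool_pos: [0.4544, -0.0986, 0.0659]
tcp_rot: [2.122, 2.313, 0.001]
wrist_force: [-0.6, -0.7, 6.1]
width: 0.371
grip_force: 39.2
```

Request:
step_arm(
  commands=[
    {"fingers": 1,"dx": 0,"dy": 0,"dz": -0.03,"roll": 0},
    {"fingers": 1,"dx": 0,"dy": 0,"dz": -0.06,"roll": 0},
    {"fingers": 1,"dx": 0,"dy": 0,"dz": -0.085,"roll": 0},
    {"fingers": 1,"dx": -0.04,"dy": 0.007,"dz": -0.085,"roll": 0},
    {"fingers": 1,"dx": -0.09,"dy": 0.015,"dz": -0.085,"roll": 0},
    {"fingers": 1,"dx": -0.14,"dy": 0.023,"dz": -0.085,"roll": 0},
    {"fingers": 1,"dx": -0.19,"dy": 0.031,"dz": -0.085,"roll": 0},
    {"fingers": 1,"dx": -0.22,"dy": 0.036,"dz": -0.085,"roll": 0},
  ],
)

```text
time: 4.5
tool_pos: [0.5082, -0.3165, 0.1493]
tcp_rot: [2.125, 2.313, -0.0]
wrist_force: [-0.0, -0.3, -1.0]
width: 0.37
grip_force: 40.2
```

Request:
step_arm(
  commands=[
    {"fingers": 1,"dx": 0,"dy": 0,"dz": 0,"roll": 0},
    {"fingers": 1,"dx": 0,"dy": 0,"dz": 0,"roll": 0},
  ],
)

```text
time: 4.75
tool_pos: [0.5074, -0.3135, 0.1488]
tcp_rot: [-2.123, -2.314, -0.0]
wrist_force: [0.2, 1.0, -1.4]
width: 0.372
grip_force: 40.2
```

Run:
```python
from h import *
s=read_state();print(s['tool_pos'],s['width'],s['grip_force'],s['wrist_force'])
snap('wrist','w2')
```

```text
[ 0.50742897 -0.31352666  0.14882378] 0.3720726063154041 40.23600687389262 [ 0.15324246  1.00675469 -1.4241389 ]
```

View pics/w2.png

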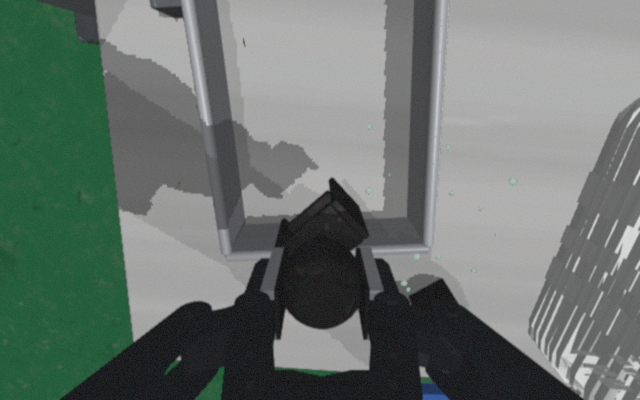

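The stamp hangs upright in the grip, with its ball at (321,290). The back wall's top runs along row ~250, between (225,255) and (430,247). I'll check its position.

Run:
```python
from h import *
f=load('w2')
for u,v in((224,256),(432,246),(205,130),(437,130)):print(u,v,ray(f,u,v,.062).round(4))
P=cloud(f)
def top(x0,x1,y0,y1):
    q=P[(P[...,2]>.058)&(P[...,2]<.066)&(P[...,0]>x0)&(P[...,0]<x1)&(P[...,1]>y0)&(P[...,1]<y1)][:,:2]
    return len(q),cv2.fitLine(q.astype(np.float32),cv2.DIST_HUBER,0,.01,.01).ravel()
for b in((.43,.48,-.38,-.33),(.56,.58,-.36,-.33),(.4,.46,-.32,-.2),(.56,.62,-.32,-.2)):print(top(*b))
```

```text
224 256 [ 0.4367 -0.3644  0.062 ]
432 246 [ 0.5944 -0.3423  0.062 ]
205 130 [ 0.4245 -0.2692  0.062 ]
437 130 [ 0.5813 -0.2559  0.062 ]
(906, array([ 0.76311284, -0.6462652 ,  0.44585124, -0.35387507], dtype=float32))
(289, array([ 0.98440826,  0.17589886,  0.5700603 , -0.3465654 ], dtype=float32))
(2436, array([ 0.12721208, -0.9918755 ,  0.42549068, -0.26146132], dtype=float32))
(2284, array([ 0.13408455, -0.9909699 ,  0.57870114, -0.25483483], dtype=float32))
```

Request:
step_arm(
  commands=[
    {"fingers": 1,"dx": 0,"dy": 0,"dz": 0.03,"roll": 0},
    {"fingers": 1,"dx": 0,"dy": 0,"dz": 0.06,"roll": 0},
    {"fingers": 1,"dx": 0,"dy": 0,"dz": 0.075,"roll": 0},
    {"fingers": 1,"dx": 0,"dy": 0,"dz": 0.08,"roll": 0},
    {"fingers": 1,"dx": 0,"dy": 0,"dz": 0.083,"roll": 0},
    {"fingers": 1,"dx": 0,"dy": 0,"dz": 0.083,"roll": 0},
  ],
)

```text
time: 5.55
tool_pos: [0.5087, -0.3145, 0.0672]
tcp_rot: [2.122, 2.314, 0.0]
wrist_force: [-0.4, 0.1, -1.4]
width: 0.371
grip_force: 40.2
```

Request:
step_arm(
  commands=[
    {"fingers": 1,"dx": 0,"dy": 0,"dz": 0.001,"roll": 0},
    {"fingers": 1,"dx": 0,"dy": 0,"dz": 0.002,"roll": 0},
    {"fingers": 1,"dx": 0,"dy": 0,"dz": 0.002,"roll": 0},
  ],
)

```text
time: 5.92
tool_pos: [0.5088, -0.3152, 0.066]
tcp_rot: [2.122, 2.313, -0.0]
wrist_force: [-1.6, -0.5, 4.9]
width: 0.365
grip_force: 40.7
```

Contact. Release, then retreat up.

Request:
step_arm(
  commands=[
    {"fingers": 0,"dx": 0,"dy": 0,"dz": 0,"roll": 0},
    {"fingers": -1,"dx": 0,"dy": 0,"dz": 0,"roll": 0},
    {"fingers": -1,"dx": 0,"dy": 0,"dz": 0,"roll": 0},
    {"fingers": -1,"dx": 0,"dy": 0,"dz": 0,"roll": 0},
    {"fingers": -1,"dx": 0,"dy": 0,"dz": -0.03,"roll": 0},
    {"fingers": -1,"dx": 0,"dy": 0,"dz": -0.08,"roll": 0},
    {"fingers": -1,"dx": 0,"dy": 0,"dz": -0.12,"roll": 0},
    {"fingers": -1,"dx": 0,"dy": 0,"dz": -0.165,"roll": 0},
  ],
)

```text
time: 6.92
tool_pos: [0.5077, -0.3138, 0.2302]
tcp_rot: [-2.123, -2.315, 0.0]
wrist_force: [0.6, 0.2, -0.7]
width: 1.001
grip_force: 0.0
```

Request:
step_arm(
  commands=[
    {"fingers": -1,"dx": 0.05,"dy": -0.001,"dz": 0,"roll": 0},
    {"fingers": -1,"dx": 0.11,"dy": -0.002,"dz": 0,"roll": 0},
    {"fingers": -1,"dx": 0.17,"dy": -0.004,"dz": 0,"roll": 0},
    {"fingers": -1,"dx": 0.23,"dy": -0.005,"dz": 0,"roll": 0},
    {"fingers": -1,"dx": 0.29,"dy": -0.006,"dz": 0,"roll": 0},
    {"fingers": -1,"dx": 0.35,"dy": -0.007,"dz": 0,"roll": 0},
    {"fingers": -1,"dx": 0.41,"dy": -0.008,"dz": 0,"roll": 0},
    {"fingers": -1,"dx": 0.46,"dy": -0.01,"dz": 0,"roll": 0},
  ],
)

```text
time: 7.92
tool_pos: [0.4578, 0.1455, 0.2294]
tcp_rot: [2.122, 2.316, 0.001]
wrist_force: [0.1, 1.1, 0.5]
width: 0.999
grip_force: 0.0
```

Request:
step_arm(
  commands=[
    {"fingers": -1,"dx": 0.04,"dy": 0,"dz": 0,"roll": 0},
    {"fingers": -1,"dx": 0.06,"dy": 0,"dz": 0,"roll": 0},
    {"fingers": -1,"dx": 0.06,"dy": 0,"dz": 0,"roll": 0},
  ],
)

```text
time: 8.3
tool_pos: [0.4528, 0.2042, 0.2292]
tcp_rot: [-2.12, -2.318, 0.0]
wrist_force: [-0.3, 0.5, -0.2]
width: 1.003
grip_force: 0.0
```

Run:
```python
from h import *
s=read_state();print(s['time'],s['tool_pos'],s['tcp_rot'])
im,d=snap('wrist','w3');f=load('w3');P=cloud(f)
m=((abs(P[...,2]-.052)<.01)&(abs(P[...,0]-.45)<.07)&(abs(P[...,1]-.204)<.07)&(im.min(-1)>90)).astype(np.uint8)
c=max(cv2.findContours(m,0,1)[0],key=cv2.contourArea);e=cv2.minEnclosingCircle(c);print(e,ray(f,*e[0],.052), P[m>0].min(0),P[m>0].max(0))
# bystanders
for n in('scene','side'):
  snap(n,n+'1'); g=load(n+'1'); P=cloud(g)
q=cv2.resize(load('scene1')['im'][170:310,245:445],None,fx=4,fy=4,interpolation=2);cv2.imwrite('pics/ca1.png',q)
```

```text
8.3 [0.45283626 0.20423577 0.22917086] [-2.12021757e+00 -2.31812538e+00  2.81087476e-04]
((320.0269470214844, 167.86227416992188), 46.872474670410156) [0.45136515 0.2067481  0.052     ] [0.40608634 0.15887389 0.04207491] [0.49731959 0.25073303 0.05580519]
```

View pics/ca1.png

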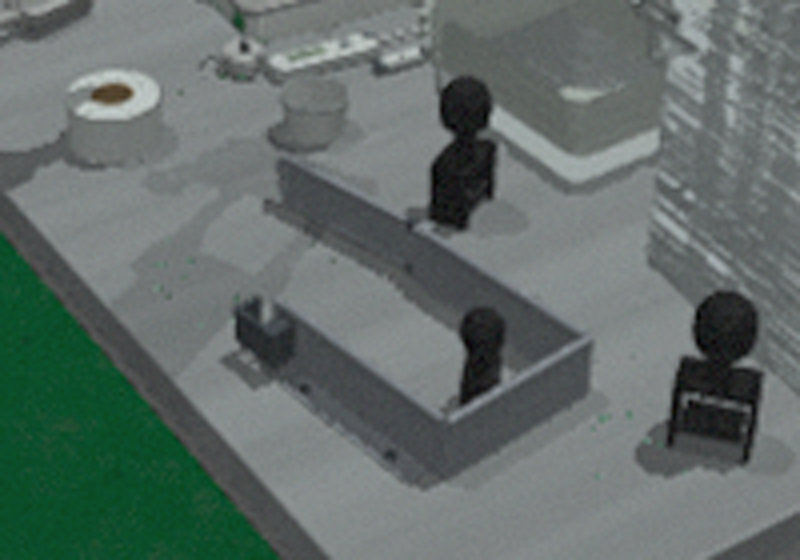

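The small stamp now stands upright at the back of the bay, at (482,350). The roll is still at (113,120). Before descending behind the roll I need the scoop's clearance.

Run:
```python
from h import *
for n in('scene1','side1','w3'):
  P=cloud(load(n)); q=P[(P[...,2]>.008)&(P[...,0]>.35)&(P[...,0]<.56)&(P[...,1]>.255)&(P[...,1]<.5)&(P[...,2]<.06)]
  print(n,len(q),q.min(0).round(3),[ (round(x,2),q[abs(q[:,0]-x)<.01][:,1].min().round(3)) for x in np.arange(.38,.56,.02) if (abs(q[:,0]-x)<.01).any()])
f=load('side1')
for u,v in((318,318),(400,303),(357,298)):print(ray(f,u,v,.015))
```

```text
scene1 265 [0.356 0.277 0.008] [(np.float64(0.38), np.float64(0.351)), (np.float64(0.4), np.float64(0.42)), (np.float64(0.42), np.float64(0.277)), (np.float64(0.44), np.float64(0.432)), (np.float64(0.46), np.float64(0.416)), (np.float64(0.48), np.float64(0.424)), (np.float64(0.5), np.float64(0.332)), (np.float64(0.52), np.float64(0.431)), (np.float64(0.54), np.float64(0.429)), (np.float64(0.56), np.float64(0.459))]
side1 898 [0.36  0.256 0.008] [(np.float64(0.38), np.float64(0.429)), (np.float64(0.4), np.float64(0.431)), (np.float64(0.42), np.float64(0.438)), (np.float64(0.44), np.float64(0.342)), (np.float64(0.46), np.float64(0.256)), (np.float64(0.48), np.float64(0.424)), (np.float64(0.5), np.float64(0.429)), (np.float64(0.52), np.float64(0.434)), (np.float64(0.54), np.float64(0.438)), (np.float64(0.56), np.float64(0.456))]Traceback (most recent call last):
  File "<stdin>", line 4, in <module>
    return umr_minimum(a, axis, None, out, keepdims, initial, where)
ValueError: zero-size array to reduction operation minimum which has no identity
```

Request:
step_arm(
  commands=[
    {"fingers": -0.2,"dx": 0.05,"dy": -0.001,"dz": 0,"roll": 0},
    {"fingers": -0.2,"dx": 0.088,"dy": -0.001,"dz": 0.03,"roll": 0},
    {"fingers": -0.2,"dx": 0.088,"dy": -0.001,"dz": 0.08,"roll": 0},
    {"fingers": -0.2,"dx": 0.088,"dy": -0.001,"dz": 0.13,"roll": 0},
    {"fingers": -0.2,"dx": 0.088,"dy": -0.001,"dz": 0.18,"roll": 0},
    {"fingers": -0.2,"dx": 0.088,"dy": -0.001,"dz": 0.205,"roll": 0},
    {"fingers": -0.2,"dx": 0.088,"dy": -0.001,"dz": 0.215,"roll": 0},
    {"fingers": -0.2,"dx": 0.088,"dy": -0.001,"dz": 0.215,"roll": 0},
  ],
)

```text
time: 9.45
tool_pos: [0.4449, 0.29, 0.0142]
tcp_rot: [-2.125, -2.314, 0.001]
wrist_force: [1.0, 0.4, 0.6]
width: 0.598
grip_force: 0.0
```

Request:
step_arm(
  commands=[
    {"fingers": -0.2,"dx": -0.015,"dy": 0,"dz": 0,"roll": 0},
    {"fingers": -0.2,"dx": -0.027,"dy": 0,"dz": 0,"roll": 0},
    {"fingers": -0.2,"dx": -0.04,"dy": 0,"dz": 0,"roll": 0},
    {"fingers": -0.2,"dx": -0.055,"dy": -0.001,"dz": 0,"roll": 0},
    {"fingers": -0.2,"dx": -0.075,"dy": -0.002,"dz": 0,"roll": 0},
    {"fingers": -0.2,"dx": -0.095,"dy": -0.003,"dz": 0,"roll": 0},
    {"fingers": -0.2,"dx": -0.115,"dy": -0.004,"dz": 0,"roll": 0},
    {"fingers": -0.2,"dx": -0.13,"dy": -0.004,"dz": 0,"roll": 0},
  ],
)

```text
time: 10.45
tool_pos: [0.4517, 0.1594, 0.0143]
tcp_rot: [-2.124, -2.314, 0.0]
wrist_force: [-0.2, 1.7, 1.8]
width: 0.597
grip_force: 1.0
```

```bash
cat >> h.py <<'E'
O=np.array([.501,-.248]);X=np.array([.131,-.991]);Y=np.array([.991,.131])
def roll(fn,c,r=.09):
    f=load(fn);P=cloud(f);im=f['im']; d=np.linalg.norm(P[...,:2]-c,axis=-1)
    m=(abs(P[...,2]-.052)<.006)&(d<r)&(im.min(-1)>110); q=P[m][:,:2]
    h=cv2.minEnclosingCircle(q.astype(np.float32)); p=np.array(h[0]); print(fn,len(q),p.round(4),h[1],'bay',((p-O)@X).round(4),((p-O)@Y).round(4))
E
python3 - <<'E'
from h import *
s=read_state();p=s['tool_pos'];print(s['time'],p,s['wrist_force'])
for n in('scene','side','wrist'): snap(n,n+'2'); roll(n+'2',np.array([p[0]+.004,p[1]-.05]),.065)
E
```

```text
10.45 [0.45171199 0.15937882 0.01433282] [-0.19898717  1.69624676  1.84426889]
scene2 213 [0.46   0.1102] 0.05251162871718407 bay -0.3604 0.0062
side2 131 [0.4562 0.1106] 0.046930037438869476 bay -0.3612 0.0026
wrist2 5325 [0.4536 0.1396] 0.026771944016218185 bay -0.3904 0.0038
```

Request:
step_arm(
  commands=[
    {"fingers": -0.2,"dx": -0.018,"dy": 0,"dz": 0,"roll": 0},
    {"fingers": -0.2,"dx": -0.04,"dy": 0,"dz": 0,"roll": 0},
    {"fingers": -0.2,"dx": -0.063,"dy": 0,"dz": 0,"roll": 0},
    {"fingers": -0.2,"dx": -0.086,"dy": 0,"dz": 0,"roll": 0},
    {"fingers": -0.2,"dx": -0.11,"dy": 0,"dz": 0,"roll": 0},
    {"fingers": -0.2,"dx": -0.133,"dy": 0.001,"dz": 0,"roll": 0},
    {"fingers": -0.2,"dx": -0.153,"dy": 0.002,"dz": 0,"roll": 0},
    {"fingers": -0.2,"dx": -0.17,"dy": 0.003,"dz": 0,"roll": 0},
  ],
)

```text
time: 11.6
tool_pos: [0.4693, -0.0093, 0.0141]
tcp_rot: [-2.123, -2.315, 0.001]
wrist_force: [0.2, 1.0, 0.2]
width: 0.597
grip_force: 0.6
```

Run:
```python
from h import *
s=read_state();p=s['tool_pos'];print(s['time'],p,s['wrist_force'])
for n in('scene','side'): snap(n,n+'3'); roll(n+'3',np.array([p[0]+.004,p[1]-.05]),.06)
f=load('side3');P=cloud(f);q=P[(P[...,2]>.050)&(P[...,2]<.062)&(P[...,0]>.5)&(P[...,0]<.62)&(P[...,1]>-.12)&(P[...,1]<.08)]
print('gate',len(q),cv2.fitLine(q[:,:2].astype(np.float32),cv2.DIST_HUBER,0,.01,.01).ravel())
```

```text
11.6 [ 0.46926536 -0.00929778  0.01414355] [0.22665581 0.97171832 0.21232888]
scene3 255 [ 0.4764 -0.0577] 0.05118131265044212 bay -0.1918 0.0006
side3 102 [ 0.4768 -0.0579] 0.04980228841304779 bay -0.1916 0.0009
gate 103 [ 0.15474501 -0.98795444  0.543259   -0.04636751]
```

Roll is centred at the mouth. 0.17 m further.

Request:
step_arm(
  commands=[
    {"fingers": -0.2,"dx": -0.018,"dy": 0,"dz": 0,"roll": 0},
    {"fingers": -0.2,"dx": -0.04,"dy": 0.001,"dz": 0,"roll": 0},
    {"fingers": -0.2,"dx": -0.063,"dy": 0.002,"dz": 0,"roll": 0},
    {"fingers": -0.2,"dx": -0.086,"dy": 0.003,"dz": 0,"roll": 0},
    {"fingers": -0.2,"dx": -0.11,"dy": 0.004,"dz": 0,"roll": 0},
    {"fingers": -0.2,"dx": -0.133,"dy": 0.005,"dz": 0,"roll": 0},
    {"fingers": -0.2,"dx": -0.153,"dy": 0.006,"dz": 0,"roll": 0},
    {"fingers": -0.2,"dx": -0.168,"dy": 0.006,"dz": 0,"roll": 0},
  ],
)

```text
time: 12.7
tool_pos: [0.4901, -0.1758, 0.0142]
tcp_rot: [-2.123, -2.315, -0.0]
wrist_force: [0.5, 1.6, 0.3]
width: 0.602
grip_force: 0.6
```

Run:
```python
from h import *
s=read_state();p=s['tool_pos'];print(s['time'],p,s['wrist_force'])
for n in('scene','side'): snap(n,n+'4'); roll(n+'4',np.array([p[0]+.004,p[1]-.05]),.06)
```

```text
12.7 [ 0.4900596  -0.17577585  0.01415643] [0.50517048 1.62284444 0.32089305]
scene4 307 [ 0.4985 -0.2259] 0.05170945078134537 bay -0.0222 0.0004
side4 76 [ 0.4928 -0.2229] 0.04701048880815506 bay -0.026 -0.0048
```

Request:
step_arm(
  commands=[
    {"fingers": -0.2,"dx": 0.015,"dy": 0,"dz": 0,"roll": 0},
    {"fingers": -0.2,"dx": 0.03,"dy": 0,"dz": 0,"roll": 0},
    {"fingers": 0.2,"dx": 0.035,"dy": 0,"dz": -0.04,"roll": 0},
    {"fingers": 1,"dx": 0.035,"dy": 0,"dz": -0.09,"roll": 0},
    {"fingers": 1,"dx": 0.035,"dy": 0,"dz": -0.14,"roll": 0},
    {"fingers": 1,"dx": 0.035,"dy": 0,"dz": -0.19,"roll": 0},
    {"fingers": 1,"dx": 0.035,"dy": 0,"dz": -0.2,"roll": 0},
    {"fingers": 1,"dx": 0.035,"dy": 0,"dz": -0.2,"roll": 0},
  ],
)

```text
time: 13.8
tool_pos: [0.487, -0.1392, 0.2146]
tcp_rot: [2.121, 2.316, 0.001]
wrist_force: [0.6, 0.1, 0.0]
width: -0.006
grip_force: 0.0
```

Run:
```python
from h import *
s=read_state();p=s['tool_pos'];print(s['time'],p,s['tcp_rot'],s['q'])
snap('wrist','w5'); snap('scene','scene5'); snap('side','side5')
for n in('w1','w5','side5','scene5'):
  f=load(n);P=cloud(f);q=P[(f['im'].max(-1)<60)&(P[...,2]>.02)&(P[...,2]<.2)&(P[...,0]>.59)&(P[...,0]<.75)&(P[...,1]>-.15)&(P[...,1]<.02)]
  if len(q): print(n,'bigstamp',np.percentile(q,[2,98],axis=0).round(3).tolist())
  q=P[(P[...,2]>.050)&(P[...,2]<.062)&(P[...,0]>.5)&(P[...,0]<.60)&(P[...,1]>-.12)&(P[...,1]<.05)]
  if len(q)>20:
    l=cv2.fitLine(q[:,:2].astype(np.float32),cv2.DIST_HUBER,0,.01,.01).ravel();print('gate',len(q),l, 'at y=-.132 x=',l[2]+l[0]/l[1]*(-.132-l[3]))
roll('w5',np.array([.4975,-.224]),.06)
```

```text
13.8 [ 0.48700858 -0.1392052   0.21459233] [2.12123068e+00 2.31597874e+00 8.93964911e-04] [-3.27677127e-01 -4.65756574e-02  1.97772094e+00  1.31127508e-04
  1.20931098e+00 -4.15446656e-01]
w1 bigstamp [[0.629, -0.104, 0.024], [0.68, -0.052, 0.139]]
gate 1677 [ 0.22352362 -0.97469854  0.5413816  -0.02481392] at y=-.132 x= 0.56596214
w5 bigstamp [[0.629, -0.104, 0.024], [0.678, -0.052, 0.139]]
gate 1865 [ 0.2236792  -0.97466284  0.5482237  -0.05170736] at y=-.132 x= 0.56665033
side5 bigstamp [[0.63, -0.096, 0.022], [0.694, -0.048, 0.14]]
gate 78 [ 0.20031032 -0.9797325   0.5455041  -0.03293479] at y=-.132 x= 0.5657584
scene5 bigstamp [[0.631, -0.112, 0.022], [0.695, -0.068, 0.139]]
gate 91 [ 0.24515648 -0.9694835   0.55079013 -0.06423445] at y=-.132 x= 0.5679262
w5 3042 [ 0.4944 -0.2269] 0.046232715249061584 bay -0.0217 -0.0038
```

View pics/w5.png

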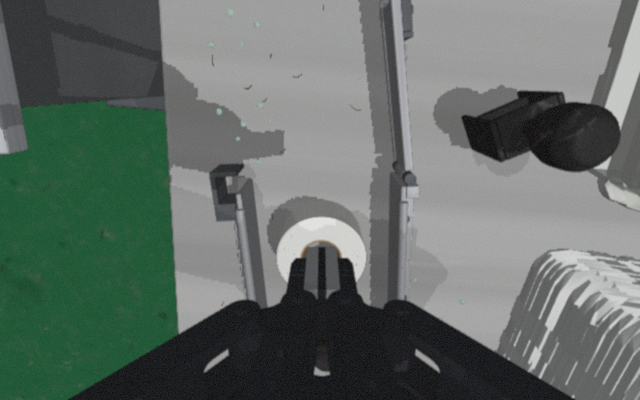

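The roll stands inside the bay at (321,255), and the gate runs from (405,175) to (392,0). The large stamp is at (520,125), clear of where the fingers will come down. I'll go to the gate's outer side.

Request:
step_arm(
  commands=[
    {"fingers": 1,"dx": 0.05,"dy": 0.04,"dz": 0,"roll": 0},
    {"fingers": 1,"dx": 0.09,"dy": 0.08,"dz": 0,"roll": 0},
    {"fingers": 1,"dx": 0.103,"dy": 0.096,"dz": 0,"roll": 0},
    {"fingers": 1,"dx": 0.103,"dy": 0.096,"dz": 0.05,"roll": 0},
    {"fingers": 1,"dx": 0.103,"dy": 0.096,"dz": 0.1,"roll": 0},
    {"fingers": 1,"dx": 0.103,"dy": 0.096,"dz": 0.15,"roll": 0},
    {"fingers": 1,"dx": 0.103,"dy": 0.096,"dz": 0.185,"roll": 0},
    {"fingers": 1,"dx": 0.103,"dy": 0.096,"dz": 0.194,"roll": 0},
  ],
)

```text
time: 14.95
tool_pos: [0.5695, -0.0295, 0.016]
tcp_rot: [-2.119, -2.31, 0.009]
wrist_force: [-1.6, -0.2, -0.7]
width: -0.0
grip_force: 0.0
```

Run:
```python
from h import *
s=read_state();p=s['tool_pos'];print(s['time'],p,s['tcp_rot'],s['wrist_force'])
tx=np.array([-.085,.9964]);ty=np.array([.9964,.085]);H=np.array([.567,-.132]);p=p[:2]
for phi in np.arange(1.48,-.05,-.1):
  a=np.deg2rad(187.5)-phi; d=np.array([np.cos(a),np.sin(a)]);n=np.array([d[1],-d[0]])
  h=11*abs(n@tx)+14.5*abs(n@ty); c=H+(.1 if phi>1 else .092)*d+(.004+h/1000)*n
  print(round(phi,2),c.round(4),'dx',((c-p)@tx).round(4),'dy',((c-p)@ty).round(4))
```

```text
14.95 [ 0.56946589 -0.02954206  0.0159575 ] [-2.11926144 -2.30981136  0.00873317] [-1.59427258 -0.17835923 -0.7240428 ]
1.48 [ 0.5644 -0.0301] dx -0.0001 dy -0.0051
1.38 [ 0.555  -0.0306] dx 0.0002 dy -0.0145
1.28 [ 0.5455 -0.032 ] dx -0.0004 dy -0.0241
1.18 [ 0.5361 -0.0344] dx -0.002 dy -0.0337
1.08 [ 0.5267 -0.0378] dx -0.0046 dy -0.0433
0.98 [ 0.5229 -0.0483] dx -0.0147 dy -0.048
0.88 [ 0.5147 -0.0531] dx -0.0189 dy -0.0566
0.78 [ 0.5069 -0.059 ] dx -0.024 dy -0.0648
0.68 [ 0.4997 -0.0657] dx -0.0301 dy -0.0726
0.58 [ 0.4932 -0.0733] dx -0.0371 dy -0.0797
0.48 [ 0.4874 -0.0817] dx -0.045 dy -0.0862
0.38 [ 0.4826 -0.0908] dx -0.0536 dy -0.0918
0.28 [ 0.4787 -0.1005] dx -0.063 dy -0.0965
0.18 [ 0.4759 -0.1107] dx -0.0729 dy -0.1001
0.08 [ 0.4743 -0.1212] dx -0.0833 dy -0.1026
-0.02 [ 0.4737 -0.1301] dx -0.092 dy -0.104
```

Request:
step_arm(
  commands=[
    {"fingers": 1,"dx": 0,"dy": -0.005,"dz": 0,"roll": 0},
    {"fingers": 1,"dx": 0,"dy": -0.012,"dz": 0,"roll": 0},
    {"fingers": 1,"dx": 0,"dy": -0.019,"dz": 0,"roll": 0},
    {"fingers": 1,"dx": -0.001,"dy": -0.026,"dz": 0,"roll": 0},
    {"fingers": 1,"dx": -0.003,"dy": -0.033,"dz": 0,"roll": 0},
    {"fingers": 1,"dx": -0.007,"dy": -0.04,"dz": 0,"roll": 0},
    {"fingers": 1,"dx": -0.013,"dy": -0.047,"dz": 0,"roll": 0},
    {"fingers": 1,"dx": -0.018,"dy": -0.054,"dz": 0,"roll": 0},
  ],
)

```text
time: 15.95
tool_pos: [0.5208, -0.0524, 0.0201]
tcp_rot: [-2.123, -2.315, 0.0]
wrist_force: [-0.2, 0.6, 0.3]
width: -0.0
grip_force: 0.3
```

Request:
step_arm(
  commands=[
    {"fingers": 1,"dx": -0.005,"dy": -0.008,"dz": 0,"roll": 0},
    {"fingers": 1,"dx": -0.01,"dy": -0.016,"dz": 0,"roll": 0},
    {"fingers": 1,"dx": -0.016,"dy": -0.023,"dz": 0,"roll": 0},
    {"fingers": 1,"dx": -0.023,"dy": -0.029,"dz": 0,"roll": 0},
    {"fingers": 1,"dx": -0.03,"dy": -0.035,"dz": 0,"roll": 0},
    {"fingers": 1,"dx": -0.036,"dy": -0.039,"dz": 0,"roll": 0},
    {"fingers": 1,"dx": -0.042,"dy": -0.042,"dz": 0,"roll": 0},
    {"fingers": 1,"dx": -0.045,"dy": -0.043,"dz": 0,"roll": 0},
  ],
)

```text
time: 16.95
tool_pos: [0.4823, -0.1009, 0.0202]
tcp_rot: [-2.124, -2.315, 0.0]
wrist_force: [-0.2, 0.4, 0.4]
width: 0.0
grip_force: 0.0
```

Run:
```python
from h import *
s=read_state();p=s['tool_pos'];print(s['time'],p,s['wrist_force'],((p[:2]-O)@X),((p[:2]-O)@Y))
snap('side','side6');f=load('side6');P=cloud(f);b=np.stack([(P[...,:2]-O)@X,(P[...,:2]-O)@Y,P[...,2]],-1)
q=b[(b[...,2]>.035)&(b[...,2]<.062)&(b[...,0]<-.112)&(b[...,0]>-.28)&(abs(b[...,1])<.078)]
for y in np.arange(-.07,.08,.015):
  k=q[abs(q[:,1]-y)<.006]; print(round(y,3),len(k),np.median(k[:,0]).round(4) if len(k) else'')
cv2.imwrite('pics/cb6.png',cv2.resize(f['im'][145:270,270:390],None,fx=4.8,fy=4.8,interpolation=2))
```

```text
16.95 [ 0.48225151 -0.10089766  0.02023509] [-0.22884378  0.39765466  0.36825199] -0.1482344724442372 0.0006906537462228339
-0.07 17 -0.1583
-0.055 29 -0.1581
-0.04 26 -0.1508
-0.025 22 -0.1408
-0.01 14 -0.1567
0.005 29 -0.1556
0.02 15 -0.1251
0.035 25 -0.121
0.05 16 -0.1159
0.065 9 -0.1131
0.08 1 -0.1121
```

View pics/cb6.png

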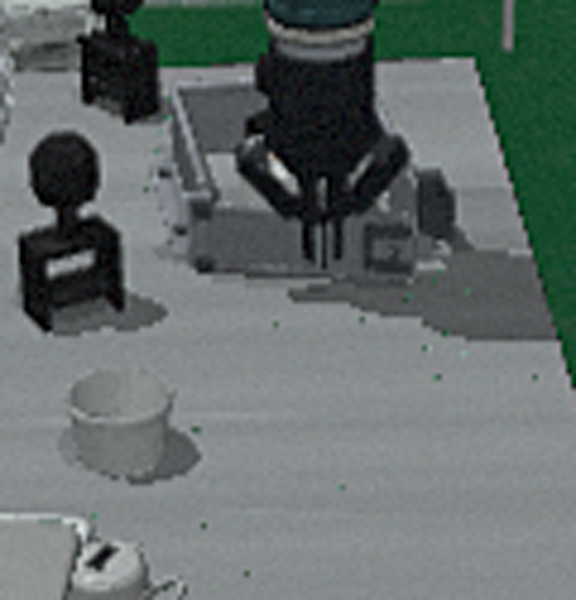

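The gate is nearly shut at about 0.25 rad. The fingers, at (322,240), are on its outer face between hinge and latch case. I'll push on slowly.

Request:
step_arm(
  commands=[
    {"fingers": 1,"dx": -0.002,"dy": -0.002,"dz": 0,"roll": 0},
    {"fingers": 1,"dx": -0.004,"dy": -0.004,"dz": 0,"roll": 0},
    {"fingers": 1,"dx": -0.006,"dy": -0.006,"dz": 0,"roll": 0},
    {"fingers": 1,"dx": -0.008,"dy": -0.006,"dz": 0,"roll": 0},
    {"fingers": 1,"dx": -0.01,"dy": -0.006,"dz": 0,"roll": 0},
    {"fingers": 1,"dx": -0.012,"dy": -0.006,"dz": 0,"roll": 0},
    {"fingers": 1,"dx": -0.014,"dy": -0.006,"dz": 0,"roll": 0},
    {"fingers": 1,"dx": -0.016,"dy": -0.006,"dz": 0,"roll": 0},
  ],
)

```text
time: 18.0
tool_pos: [0.4779, -0.1171, 0.0203]
tcp_rot: [-2.124, -2.315, -0.0]
wrist_force: [0.2, 1.4, -0.2]
width: -0.005
grip_force: 0.2
```

Request:
step_arm(
  commands=[
    {"fingers": 1,"dx": -0.001,"dy": 0,"dz": 0,"roll": 0},
    {"fingers": 1,"dx": -0.002,"dy": 0,"dz": 0,"roll": 0},
    {"fingers": 1,"dx": -0.003,"dy": 0,"dz": 0,"roll": 0},
    {"fingers": 1,"dx": -0.004,"dy": 0,"dz": 0,"roll": 0},
    {"fingers": 1,"dx": -0.005,"dy": 0,"dz": 0,"roll": 0},
    {"fingers": 1,"dx": -0.006,"dy": 0,"dz": 0,"roll": 0},
    {"fingers": 1,"dx": -0.007,"dy": 0,"dz": 0,"roll": 0},
    {"fingers": 1,"dx": -0.007,"dy": 0,"dz": 0,"roll": 0},
  ],
)

```text
time: 19.0
tool_pos: [0.4783, -0.1224, 0.0202]
tcp_rot: [-2.123, -2.313, -0.002]
wrist_force: [0.1, 8.2, 2.7]
width: 0.003
grip_force: 4.0
```

Request:
step_arm(
  commands=[
    {"fingers": 1,"dx": -0.001,"dy": 0,"dz": 0,"roll": 0},
    {"fingers": 1,"dx": -0.002,"dy": 0,"dz": 0,"roll": 0},
    {"fingers": 1,"dx": -0.003,"dy": 0,"dz": 0,"roll": 0},
    {"fingers": 1,"dx": -0.004,"dy": 0,"dz": 0,"roll": 0},
    {"fingers": 1,"dx": -0.004,"dy": 0,"dz": 0,"roll": 0},
  ],
)

```text
time: 19.62
tool_pos: [0.4782, -0.1249, 0.0202]
tcp_rot: [-2.122, -2.31, -0.004]
wrist_force: [-0.2, 14.2, 4.5]
width: -0.003
grip_force: 7.2
```

Request:
step_arm(
  commands=[
    {"fingers": 1,"dx": -0.001,"dy": 0,"dz": 0,"roll": 0},
    {"fingers": 1,"dx": -0.002,"dy": 0,"dz": 0,"roll": 0},
    {"fingers": 1,"dx": -0.003,"dy": 0,"dz": 0,"roll": 0},
    {"fingers": 1,"dx": -0.003,"dy": 0,"dz": 0,"roll": 0},
  ],
)

```text
time: 20.12
tool_pos: [0.479, -0.1307, 0.0202]
tcp_rot: [-2.124, -2.314, -0.0]
wrist_force: [0.1, 3.6, -0.5]
width: 0.001
grip_force: 2.1
```

Request:
step_arm(
  commands=[
    {"fingers": 1,"dx": -0.001,"dy": 0,"dz": 0,"roll": 0},
    {"fingers": 1,"dx": -0.002,"dy": 0,"dz": 0,"roll": 0},
    {"fingers": 1,"dx": -0.003,"dy": 0,"dz": 0,"roll": 0},
    {"fingers": 1,"dx": -0.003,"dy": 0,"dz": 0,"roll": 0},
  ],
)

```text
time: 20.62
tool_pos: [0.479, -0.1309, 0.0202]
tcp_rot: [-2.123, -2.31, -0.005]
wrist_force: [1.4, 17.0, 3.8]
width: -0.003
grip_force: 8.3
```

Firm stop reached. I'll back off, rise and check.

Request:
step_arm(
  commands=[
    {"fingers": 1,"dx": 0.004,"dy": 0,"dz": 0,"roll": 0},
    {"fingers": 1,"dx": 0.015,"dy": 0,"dz": 0,"roll": 0},
    {"fingers": 1,"dx": 0.04,"dy": 0,"dz": 0,"roll": 0},
    {"fingers": 1,"dx": 0.06,"dy": 0,"dz": -0.04,"roll": 0},
    {"fingers": 1,"dx": 0.08,"dy": 0,"dz": -0.1,"roll": 0},
    {"fingers": 1,"dx": 0.1,"dy": 0,"dz": -0.16,"roll": 0},
    {"fingers": 1,"dx": 0.1,"dy": 0,"dz": -0.21,"roll": 0},
    {"fingers": 1,"dx": 0.1,"dy": 0,"dz": -0.21,"roll": 0},
  ],
)

```text
time: 21.62
tool_pos: [0.4744, -0.0347, 0.2363]
tcp_rot: [2.116, 2.308, 0.01]
wrist_force: [0.4, -0.3, -0.5]
width: 0.001
grip_force: 0.0
```

Run:
```python
from h import *
s=read_state();p=s['tool_pos'];print(s['time'],p,s['wrist_force'])
snap('wrist','w7');snap('side','side7');snap('scene','scene7')
for n in('w7','side7'):
  f=load(n);P=cloud(f);b=np.stack([(P[...,:2]-O)@X,(P[...,:2]-O)@Y,P[...,2]],-1)
  q=b[(b[...,2]>.051)&(b[...,2]<.062)&(b[...,0]<-.095)&(b[...,0]>-.2)&(abs(b[...,1])<.072)]
  l=cv2.fitLine(q[:,:2].astype(np.float32),cv2.DIST_HUBER,0,.01,.01).ravel();print(n,len(q),l)
roll('w7',np.array([.4944,-.2269]),.06)
d=cv2.absdiff(load('scene7')['im'],load('scene0')['im']).max(-1)
a=load('scene7')['im'][170:310,245:445];b=load('side7')['im'][145:270,270:390]
z=np.zeros((600,800,3),np.uint8);z[:280,:400]=cv2.resize(a,(400,280),interpolation=2);z[:375,420:780]=cv2.resize(b,(360,375),interpolation=2)
z[330:570,:384]=cv2.resize(load('w7')['im'],(384,240),interpolation=3);cv2.imwrite('pics/fin.png',z)
```

```text
21.625 [ 0.47443595 -0.03466735  0.23626444] [ 0.35780454 -0.34871445 -0.50088709]
w7 594 [ 0.00365133  0.9999933  -0.1051341   0.01143962]
side7 120 [ 0.00227649  0.99999744 -0.10587062  0.0091268 ]
w7 169 [ 0.4953 -0.2604] 0.013820559717714787 bay 0.0116 -0.0073
```

View pics/fin.png

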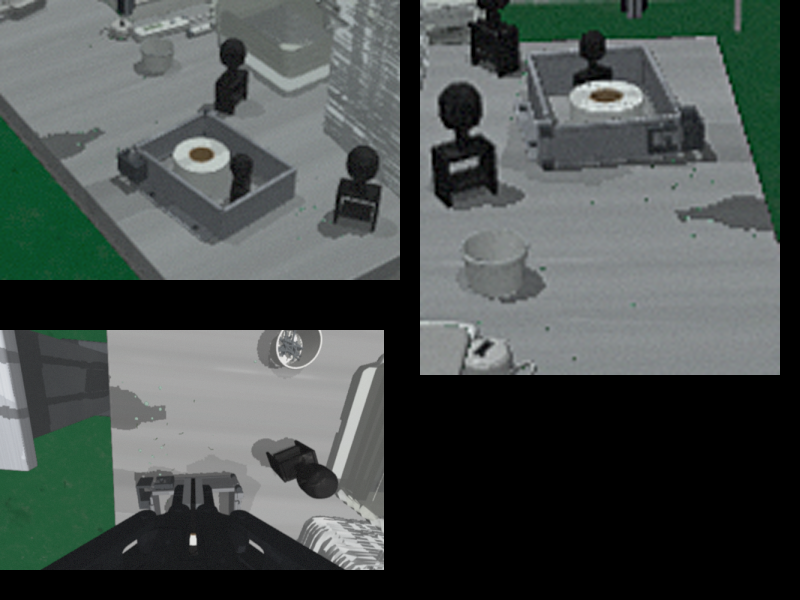

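The gate is shut flush (fitted angle about 0.003 rad). The roll at (203,165) and stamp at (241,175) stand upright inside the bay, and the tub and counter look undisturbed. I'll hand in.

```bash
python3 -c "
from workcell import *
print(finish_job())"
```

```text
the job is handed in; nothing more can be done
None
```

The job is handed in at about 22 s: the small stamp and the label roll stand upright in the bay, the gate was pushed slowly until it snapped in and still measured shut (about 0.003 rad) after I backed off, and the arm never touched the tub, counter or scoop.

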